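# Sound the empty well of a dry-block heater with a depth gauge

### The arm

A 7-joint arm with a two-finger parallel gripper is mounted at the origin on the work surface. World frame = base frame: x ahead of the robot, y to its left, z up, the work surface at z = 0. Lengths are in m, angles in rad, forces in N, time in s.
With the tool pointing down it reaches from about 0.425 to 0.925 m from the base axis. Payload 6.8 kg.
Tool frame: the origin (TCP) lies at the centre of the arm's flange, where the gripper is bolted on; the fingertips stand 173 mm ahead of it and the grasp point (between the pads) lies 155 mm ahead of it (r.hold_point_z is the distance from the TCP to the grasp point, in m); z points along the fingers, x is the direction in which the jaws open and shut, and the axes are right-handed (so a half turn about z gives the same grasp; the last joint's range is limited). The gripper opens to 85 mm and grips with 20 to 120 N. Pads are 22 mm wide; open, the fingers measure 114 mm over their backs; the gripper's body (76 mm by 85 mm) begins 54 mm behind the grasp point. The pads swing forward as they close: fully open they stand 13 mm farther back than shut.
Start: joints at [1.221, 0.477, 0.022, 1.555, -0.011, 1.109, -0.083], TCP at [0.162, -0.655, 0.405] pointing down, gripper open.
Joint ranges: [-2.96, 2.96], [-0.34, 2.1], [-1.41, 1.46], [0.24, 2.44], [-1.37, 4.51], [0.17, 1.92], [-2.96, 2.96]. Speed limits (rad/s): [2.39, 2.39, 3.14, 3.14, 3.14, 3.14, 3.14].

### API

Orientations are given as a rotation vector (axis times angle).
In Python, from bench import r gives the robot as it stands.
- The arm moves only by the tool apply_moves, never from a script. Its arguments are lists of equal length, an entry for each row: "dp": the shift along the tool's x, y, z scaled (see below), a list of three; "twist": the turn, a rotation vector about the tool's x, y, z scaled (see below), a list of three; "jaw": the closure in counts, from 0 (fully open) to 255 (shut). In form: {"dp": [[x, y, z], ...], "twist": [[rx, ry, rz], ...], "jaw": [jaw, ...]}. A call has 1 to 20 rows; each row shifts and turns the pose as measured when the row begins, along the tool's axes as they then stand; what a row does not reach is not made up. The controller multiplies each number of a shift by 12 cm and each number of a turn by 120 degrees. A row lasts 1/10 s, in which the tool goes at most 50 mm and 8.59 degrees, less where a joint would pass 70% of its speed; a pose out of reach is approached as far as the arm can. A call with a number of a shift or a turn outside -1 to 1 is refused whole. A call with a gripper value outside its range is refused whole. The fingers move at their own pace and stop on an object; "grip_force" is the grip in N (left out, the last holds). Time passes only in rows, so rows that do not move let the fingers close. It gives the time, the measured TCP pose, the force and the opening at its end, in the units of the state.
- r.get_obs(): the state, without advancing time (a new reading comes with each control period).
- r.grab_frame(name): name is "scene" or "top"; returns a dict with "color" (480x640x3 uint8, red, green, blue), "z_map" (480x640 float32, m along the optical axis (not along the pixel's ray), 0 where there is no reading), "intrinsics" (3x3 intrinsics, pixels), "R" (3x3) and "t" (3): a world point X has camera coordinates R X + t. Camera axes: x right, y down, z forward; pixel columns grow to the right and rows downward; lengths in m; the calibration is good to about 2 mm. A picture is of the moment at which its call begins.
- r.hand_in(): hands the job in, once; it reports no verdict.
The state is a dict: "clock": time; "joints": joint angles; "qvel": joint speeds; "tau": joint torques, N m; "tcp_pos": TCP position; "orientation": TCP orientation; "contact_force": force on the tool from outside, world axes, zero at the start; "moment": the same for the moment, N m; "grip_width": finger opening in m.
Only numpy, scipy, OpenCV 4.12 (cv2) and the standard library are available. Lean on these libraries where they do the work, as an engineer would, in place of code of your own. Each camera call takes 0.05 s, during which the arm holds its last target.

### The job

Take the steel depth gauge out of its wooden rest and lower it into the one empty well of the block heater, until its rod stands on the bottom and not merely with its sliding brass collar on the block. Hold it pressed gently on the bottom, with about 10 N, for a good second, then let go and leave it standing there on the bottom with the collar down on the block. Leave the tubes, glassware and bottles where they are.

Things in the scene. Friction and masses are not known exactly. Their poses are not given: they have to be found in the camera images.
- gauge_grip (a point): centre of the grip of the depth gauge, a loose upright steel tool of 0.2 to 0.25 kg standing in the rest: a round dark grip 18 mm in diameter and 55 mm tall on top of a plain round rod 12 mm in diameter, 160 mm long overall. This point is 132.5 mm above the rod's lower end; z points up the rod. At the start the rod's end stands 15 mm down in the rest's hole.
- gauge_tip: the rod of the gauge (12 mm diameter, 105 mm long below the grip, its foot chamfered by about 2 mm); origin at the centre of its flat lower end, z up along the rod
- tip_end (a point): centre of the rod's flat lower end (same point as the origin of gauge_tip)
- collar_under (a point): centre of the underside of the brass stop collar, a disc 32 mm in diameter and 14 mm tall round the rod. It starts with its underside 15 mm above the rod's lower end (resting on the rest's top) and cannot go lower; pushed by the block it slides up the rod against a steady drag of about 3 N, up to 70 mm, and stays about where it is pushed
- rest: fixed wooden rest block 85 x 65 x 50 mm (x, y, z), origin at the centre of its underside; its hole, 14.5 mm wide and 15 mm deep, is in the middle of its top
- heater: fixed dry-block heater, 170 x 150 mm and 88 mm tall, white and grey, with an aluminium block 110 x 90 mm in its middle whose top is 95 mm above the bench; origin at the centre of its underside, x from its front panel to its back. Three wells 14.5 mm wide: the empty one 18 mm forward (-x) of the middle, two with capped tubes 22 mm back and 30 mm to either side
- well: the empty well, 14.5 mm wide, vertical; origin at the centre of its mouth, level with the block's top, z up. Its flat rigid bottom lies somewhere between 40 and 65 mm below the mouth: the depth differs each time and must be felt. The bottom must not be loaded with more than 35 N
- tube_a_mid (a point): middle of a loose capped glass tube, 92 mm tall, 12 mm in diameter (cap 15 mm), in a back well of the heater; it stands out 17 mm above the block
- tube_b_mid (a point): middle of the like tube in the other back well
- flask_mid (a point): middle of a loose conical glass flask, 72 mm wide at the foot, 104 mm tall
- beaker_mid (a point): middle of a loose glass beaker, 60 mm wide, 75 mm tall
- bottle_a_mid (a point): middle of a loose white reagent bottle with a blue cap, 68 mm wide, 150 mm tall
- bottle_b_mid (a point): middle of the other such bottle

How it is judged:
On the way, in this order (a step that is already met when the one before it is completed fails the run):
1. the rod's end is in the empty well, at least 8 mm below its mouth (z of tip_end in the frame of well below -0.008 m and horizontal distance between tip_end and well below 0.004 m), for 0.1 s.
2. the rod is pressed on the well's bottom with 3 to 20 N, held for a second without a break (contact force between gauge_tip and well between 3 and 20 N and horizontal distance between tip_end and well below 0.004 m), for 1 s.
At the end, for the whole second after the job is handed in: the gauge stands released and at rest in the empty well, within 0.1 rad of upright, its end within 4 mm of the well's axis and resting on the well's bottom (at least 0.2 N on it), its collar's underside within 3 mm of the block's top (z of tip_end in the frame of well below -0.037 m and horizontal distance between tip_end and well below 0.004 m and contact force between gauge_tip and well above 0.2 N and angle between gauge_tip's own z axis and vertical below 0.1 rad and z of collar_under in the frame of well below 0.003 m and linear speed of gauge_tip below 0.01 m/s and contact force between the fingers and gauge_tip below 0.1 N); the robot touches nothing.
It fails at once if more than 35 N between the rod and the well's bottom (contact force between gauge_tip and well above 35 N).
It fails at once if a tube, the flask, the beaker or a bottle moved by more than 30 mm (distance of any of flask_mid, beaker_mid, bottle_a_mid, bottle_b_mid, tube_a_mid, tube_b_mid from where it was at the start of the episode above 0.03 m).
It also fails if it takes over 51 s, if anything falls off the work surface, if the arm or the gripper's body presses on something with over 40 N, if the wrist force passes 120 N, or if a joint passes its speed limit or range.

## Working session

There is one attempt and no reset: what is moved stays moved. The work goes in short steps, Python scripts to look and compute and a tool call to move; the robot and the scene stay as the last step left them, time stands still between calls to the robot, and variables do not carry over. Pictures are saved under pics/ and viewed, and the job is handed in when it is done.

Besides the shell and the picture viewer there is one more tool, called after "Emit:" by a JSON object that holds its "api" and its "payload". apply_moves: Moves the arm, as the interface text tells. Shifts and turns lie within -1 to 1; 1 stands for 12 cm of shift or 120 degrees of turn. Its arguments: {"type":"object","properties":{"dp":{"type":"array"},"twist":{"type":"array"},"jaw":{"type":"array"},"grip_force":{"type":"number"}},"required":["dp","twist","jaw"]}

```bash
ls; mkdir -p pics; python3 - <<'E'
from bench import r
import cv2,pickle
o=r.get_obs(); print(o, r.hold_point_z)
for n in("scene","top"):
    f=r.grab_frame(n); pickle.dump(f,open(f"{n}.pkl","wb")); cv2.imwrite(f"pics/{n}0.png",f["color"][:,:,::-1]); print(n,f["intrinsics"],f["R"],f["t"])
E
```

```text
pics
{'clock': 0.0, 'joints': array([ 1.22090231,  0.47784481,  0.0223549 ,  1.55649745, -0.01150443,
        1.10927279, -0.08310457]), 'qvel': array([ 0.00026516,  0.00033343, -0.00083558,  0.00143164, -0.00032362,
        0.00014231,  0.00173705]), 'tau': array([-8.23574919e-04, -5.96447611e+01,  1.60752878e+00, -2.81188792e+01,
        1.23426921e-02,  9.54771938e-03,  2.45334155e-05]), 'tcp_pos': array([ 0.1615576 , -0.65508897,  0.40367629]), 'orientation': array([-2.47231268,  1.93666569,  0.00247554]), 'contact_force': array([-0.6092572 ,  0.2533111 , -0.57786834]), 'moment': array([-0.05701881,  0.0319847 ,  0.00215736]), 'grip_width': 0.08548521048873324} 0.1547
scene [[619.63753312   0.         318.56820153]
 [  0.         619.63753312 235.35588027]
 [  0.           0.           1.        ]] [[-0.71136963  0.70252089 -0.02043618]
 [ 0.46444917  0.44807812 -0.76388021]
 [-0.5274848  -0.55289275 -0.64503441]] [ 0.4428352  -0.17370413  1.47166515]
top [[521.56963961   0.         323.61707654]
 [  0.         521.56963961 249.78903414]
 [  0.           0.           1.        ]] [[-0.00965265 -0.99972726 -0.02126577]
 [-0.98886511  0.01270174 -0.14827158]
 [ 0.14850125  0.01959776 -0.98871801]] [0.01943174 0.63758573 0.96842386]
```

View pics/scene0.png

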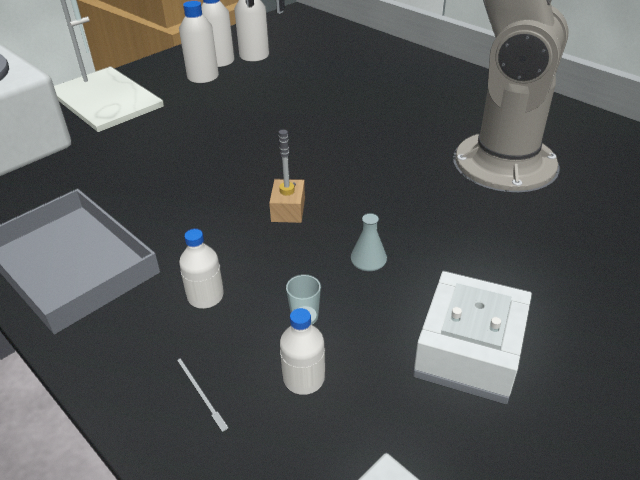

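View pics/top0.png

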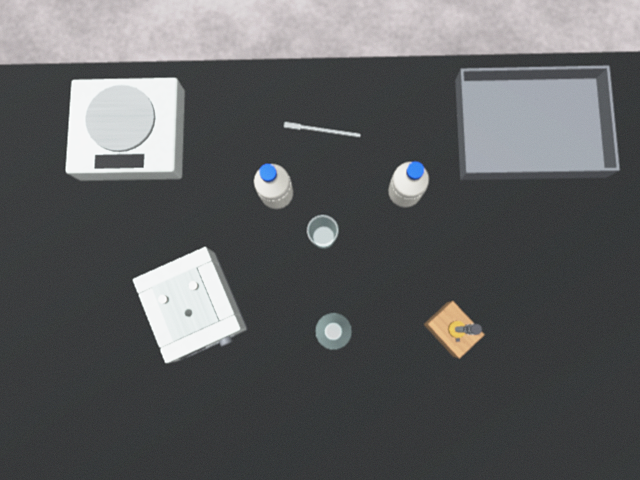

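The scene view shows the gauge near (286,165), the heater's empty well near (480,306) and the tubes at (457,314) and (496,324). The top view shows the well near (188,313) and the gauge's collar near (459,330). Next I'll zoom in on these.

```bash
python3 - <<'E'
import cv2,pickle,numpy as np
S=pickle.load(open("scene.pkl","rb"));T=pickle.load(open("top.pkl","rb"))
def crop(f,x,y,w,h):
    return cv2.resize(f["color"][y:y+h,x:x+w,::-1],(400,300),interpolation=cv2.INTER_NEAREST)
a=np.vstack([np.hstack([crop(S,240,125,100,75*1) if 0 else crop(S,226,120,133,100),crop(S,430,275,80,60)]),np.hstack([crop(T,415,295,80,60),crop(T,150,280,80,60)])])
cv2.imwrite("pics/zoom0.png",a)
E
cat > h.py <<'E'
import numpy as np
def ray(f,u,v):
    K=f["intrinsics"];d=np.linalg.inv(K)@np.array([u,v,1.]);R=f["R"];return -R.T@f["t"],R.T@d
def plane(f,u,v,z):
    c,d=ray(f,u,v);return c+d*(z-c[2])/d[2]
def proj(f,X):
    p=f["intrinsics"]@(f["R"]@np.asarray(X)+f["t"]);return p[:2]/p[2]
def cloud(f):
    v,u=np.mgrid[:480,:640];z=f["z_map"];K=f["intrinsics"]
    P=np.stack([(u-K[0,2])*z/K[0,0],(v-K[1,2])*z/K[1,1],z],-1)
    return (P-f["t"])@f["R"]
def tri(f,p,g,q):
    a,d=ray(f,*p);b,e=ray(g,*q);s=np.linalg.lstsq(np.c_[d,-e],b-a,rcond=None)[0]
    A=a+d*s[0];B=b+e*s[1];return (A+B)/2,np.linalg.norm(A-B)
E
```

```text
(no output)
```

View pics/zoom0.png

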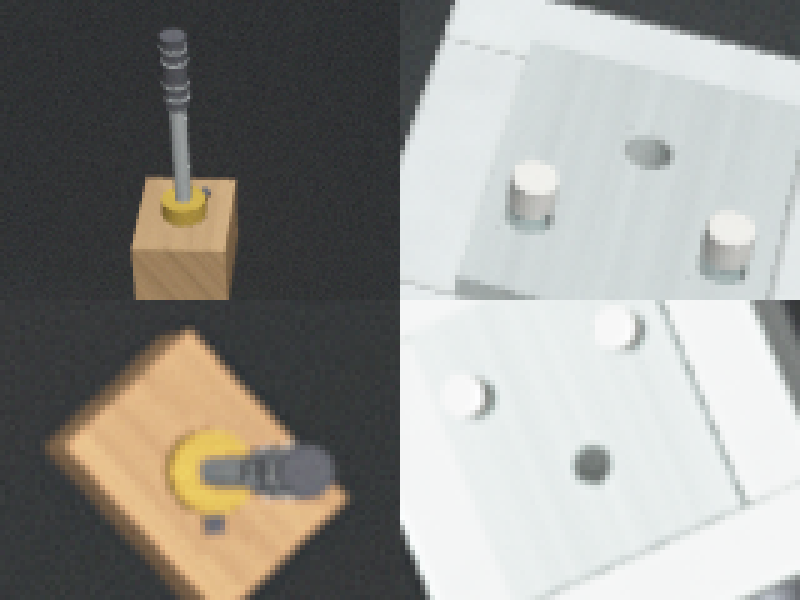

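```bash
python3 - <<'E'
import cv2,pickle,numpy as np
from h import *
S=pickle.load(open("scene.pkl","rb"));T=pickle.load(open("top.pkl","rb"))
def blob(f,x,y,w,h,fn,n):
    c=f["color"][y:y+h,x:x+w].astype(int); m=fn(c).astype(np.uint8)
    k,l,s,ce=cv2.connectedComponentsWithStats(m)
    i=1+np.argmax(s[1:,4]); print(n,s[i],ce[i]+[x,y]); return ce[i]+[x,y],l==i
# well
dark=lambda c:(c.max(-1)<185)
wt,_=blob(T,178,303,22,22,lambda c:c.max(-1)<175,"wellT")
ws,_=blob(S,468,296,24,20,lambda c:c.max(-1)<190,"wellS")
print("well",plane(T,*wt,.095),plane(S,*ws,.095),tri(T,wt,S,ws))
CT,CS=cloud(T),cloud(S)
# gold collar
gold=lambda c:(c[...,0]-c[...,2]>90)&(c[...,1]-c[...,2]>70)&(c[...,1]>0.72*c[...,0])
g,_=blob(T,435,310,50,40,gold,"goldT"); gs,_=blob(S,265,170,45,35,gold,"goldS")
# cloud: block top from depth
def pc(C,x,y,w,h): return C[y:y+h,x:x+w].reshape(-1,3)
for n,C,b in(("T blk",CT,(170,318,10,8)),("S blk",CS,(455,290,15,8)),("T rest",CT,(450,345,12,5)),("S rest",CS,(290,197,10,4))):
    p=pc(C,*b);print(n,np.median(p,0),p.std(0))
P=np.vstack([pc(CT,430,300,65,55),pc(CS,255,115,70,90)])
for n,C,b in(("T",CT,(430,300,65,55)),("S",CS,(255,115,70,90))):
    p=pc(C,*b)
    for z0,z1 in((.06,.08),(.08,.1),(.1,.12),(.12,.14),(.14,.155),(.155,.17),(.17,.185),(.185,.193),(.193,.2)):
        q=p[(p[:,2]>z0)&(p[:,2]<z1)]
        if len(q):print(n,z0,len(q),q.mean(0).round(4),q.min(0).round(4),q.max(0).round(4))
E
```

```text
wellT [ 7  6  7  8 41] [188.02439024 312.58536585]
wellS [ 7  7 10  6 47] [479.55319149 305.31914894]
well [0.51742273 0.26113727 0.095     ] [0.51745344 0.26320994 0.095     ] (array([0.51699053, 0.26213763, 0.09379404]), np.float64(0.0015906587301212298))
goldT [ 14  11  16  17 149] [455.73154362 328.86577181]
goldS [ 14  12  15  13 107] [286.87850467 188.47663551]
T blk [0.50150449 0.28624731 0.09294674] [0.00416741 0.00546209 0.0016746 ]
S blk [0.51634608 0.22827652 0.0962493 ] [0.00655744 0.00589901 0.00122159]
T rest [ 0.4493126  -0.23426259  0.04887523] [0.00263549 0.00636119 0.00204249]
S rest [ 0.49069101 -0.20323496  0.05180769] [0.00503223 0.0057592  0.00166577]
T 0.06 157 [ 0.4834 -0.2328  0.0634] [ 0.4626 -0.249   0.0601] [ 0.4977 -0.22    0.0775]
T 0.08 16 [ 0.4835 -0.2314  0.0896] [ 0.4775 -0.2369  0.0809] [ 0.4883 -0.2296  0.0994]
T 0.1 17 [ 0.483  -0.2318  0.1073] [ 0.4776 -0.2356  0.1003] [ 0.4882 -0.2299  0.1163]
T 0.12 7 [ 0.4837 -0.2307  0.1228] [ 0.4795 -0.2323  0.121 ] [ 0.4882 -0.2291  0.1248]
T 0.14 20 [ 0.4831 -0.2287  0.1475] [ 0.4746 -0.2339  0.1419] [ 0.4
[... 470 characters left out ...]
8 44 [ 0.4868 -0.2321  0.0908] [ 0.4807 -0.2387  0.0807] [ 0.4925 -0.2276  0.0986]
S 0.1 44 [ 0.4867 -0.2313  0.1096] [ 0.4787 -0.2374  0.1004] [ 0.4912 -0.2269  0.1198]
S 0.12 48 [ 0.4865 -0.2323  0.1296] [ 0.4803 -0.2402  0.1206] [ 0.4919 -0.2265  0.1398]
S 0.14 51 [ 0.4878 -0.2309  0.1483] [ 0.4774 -0.2415  0.1401] [ 0.4936 -0.2254  0.1548]
S 0.155 54 [ 0.488  -0.2298  0.1626] [ 0.4745 -0.2391  0.155 ] [ 0.4951 -0.2238  0.17  ]
S 0.17 58 [ 0.4885 -0.2301  0.1782] [ 0.479  -0.2413  0.1702] [ 0.4946 -0.2249  0.185 ]
S 0.185 29 [ 0.4887 -0.2296  0.1896] [ 0.4791 -0.2386  0.1855] [ 0.4936 -0.2242  0.1929]
S 0.193 46 [ 0.4851 -0.2335  0.1958] [ 0.4736 -0.2441  0.1935] [ 0.4945 -0.2253  0.1988]
```

```bash
cat >> h.py <<'E'
from scipy.spatial.transform import Rotation as Ro
def go(target):
    from bench import r
    o=r.get_obs();R=Ro.from_rotvec(o["orientation"]).as_matrix()
    d=R.T@(np.asarray(target)-o["tcp_pos"])
    print("clock",o["clock"],"tcp",o["tcp_pos"].round(4),"F",o["contact_force"].round(2),"w",o["grip_width"].round(4),"j7",o["joints"].round(2))
    print("tool x,y,z axes",R.T.round(4).tolist()); print("shift units",(d/.12).round(3),"mm",(d*1000).round(1))
E
python3 -c "
from h import *
go([.4835,-.2355,.405])"
```

```text
Traceback (most recent call last):
  File "h.py", line 20, in go
    print("clock",o["clock"],"tcp",o["tcp_pos"].round(4),"F",o["contact_force"].round(2),"w",o["grip_width"].round(4),"j7",o["joints"].round(2))
                                                                                             ^^^^^^^^^^^^^^^^^^^^^
AttributeError: 'float' object has no attribute 'round'
```

```bash
sed -i 's/o\["grip_width"\].round(4)/round(o["grip_width"],4)/' h.py
python3 -c "
from h import *
go([.4835,-.2355,.405])"
```

```text
clock 0.1 tcp [ 0.1615 -0.6551  0.4038] F [0.42 0.55 0.33] w 0.0854 j7 [ 1.22  0.48  0.02  1.56 -0.01  1.11 -0.08]
tool x,y,z axes [[0.2394, -0.9709, -0.0016], [-0.9709, -0.2394, 0.0001], [-0.0005, 0.0016, -1.0]]
shift units [-2.753 -3.442 -0.006] mm [-330.4 -413.1   -0.7]
```

Emit:
{"api": "apply_moves", "payload": {"dp": [[-0.1,-0.125,0],[-0.2,-0.25,0],[-0.2,-0.25,0],[-0.2,-0.25,0],[-0.2,-0.25,0],[-0.2,-0.25,0],[-0.2,-0.25,0],[-0.2,-0.25,0],[-0.2,-0.25,0],[-0.2,-0.25,0],[-0.2,-0.25,0],[-0.2,-0.25,0],[-0.1,-0.125,0],[0,0,0]], "twist": [[0,0,0],[0,0,0],[0,0,0],[0,0,0],[0,0,0],[0,0,0],[0,0,0],[0,0,0],[0,0,0],[0,0,0],[0,0,0],[0,0,0],[0,0,0],[0,0,0]], "jaw": [0,0,0,0,0,0,0,0,0,0,0,0,0,0], "grip_force": 60}}

```text
clock: 1.5
tcp_pos: [0.4502, -0.2743, 0.3979]
orientation: [-2.469, 1.94, 0.018]
contact_force: [-0.9, -1.0, 0.0]
grip_width: 0.0859
```

```bash
python3 -c "
from h import *
go([.4835,-.2355,.405])"
```

```text
clock 1.5 tcp [ 0.4502 -0.2743  0.3979] F [-0.88 -1.03  0.03] w 0.0859 j7 [ 0.6   0.25 -0.2   1.9   0.05  1.   -0.95]
tool x,y,z axes [[0.2367, -0.9715, -0.0097], [-0.9715, -0.2368, 0.006], [-0.0082, 0.008, -0.9999]]
shift units [-0.249 -0.346 -0.059] mm [-29.8 -41.5  -7.1]
```

Emit:
{"api": "apply_moves", "payload": {"dp": [[-0.125,-0.17,-0.03],[-0.125,-0.17,-0.03],[0,0,0]], "twist": [[0.003,0.005,0],[0,0,0],[0,0,0]], "jaw": [0,0,0]}}

```text
clock: 1.8
tcp_pos: [0.4819, -0.2367, 0.4043]
orientation: [2.466, -1.943, -0.001]
contact_force: [0.5, 0.1, 0.5]
grip_width: 0.0855
```

```bash
cat >> h.py <<'E'
    w=R.T@np.cross(R[:,2],[0,0,-1]); print("upright twist units",(w/2.0944).round(4))
E
python3 -c "
from h import *
go([.4835,-.2355,.405])"
```

```text
clock 1.8 tcp [ 0.4819 -0.2367  0.4043] F [0.46 0.1  0.48] w 0.0855 j7 [ 0.52  0.26 -0.22  1.87  0.07  1.01 -1.06]
tool x,y,z axes [[0.2339, -0.9723, 0.0008], [-0.9723, -0.2339, 0.0024], [-0.0022, -0.0013, -1.0]]
shift units [-0.006 -0.015 -0.006] mm [-0.8 -1.8 -0.7]
upright twist units [ 0.0012 -0.0004  0.    ]
```

Emit:
{"api": "apply_moves", "payload": {"dp": [[-0.006,-0.015,0.1],[0,0,0.14],[0,0,0.14],[0,0,0.14],[0,0,0.1],[0,0,0.05],[0,0,0]], "twist": [[0.001,0,0],[0,0,0],[0,0,0],[0,0,0],[0,0,0],[0,0,0],[0,0,0]], "jaw": [0,0,0,0,0,0,0]}}

```text
clock: 2.5
tcp_pos: [0.4768, -0.2441, 0.3155]
orientation: [2.451, -1.955, -0.006]
contact_force: [-0.2, 0.1, -0.5]
grip_width: 0.0852
```

```bash
python3 - <<'E'
from h import *
from bench import r
import cv2
go([.4835,-.2355,.3225])
S=r.grab_frame("scene");T=r.grab_frame("top")
c=lambda f,x,y,w,h: cv2.resize(f["color"][y:y+h,x:x+w,::-1],(400,300))
cv2.imwrite("pics/pre.png",np.hstack([c(S,206,85,160,120),c(T,400,270,120,90)]))
E
```

```text
clock 2.5 tcp [ 0.4768 -0.2441  0.3155] F [-0.2   0.07 -0.54] w 0.0852 j7 [ 0.52  0.37 -0.2   1.96  0.11  0.83 -1.09]
tool x,y,z axes [[0.2221, -0.975, 0.0012], [-0.975, -0.2221, 0.0072], [-0.0068, -0.0027, -1.0]]
shift units [-0.057 -0.07  -0.059] mm [-6.9 -8.4 -7. ]
upright twist units [ 0.0034 -0.0006 -0.    ]
```

View pics/pre.png

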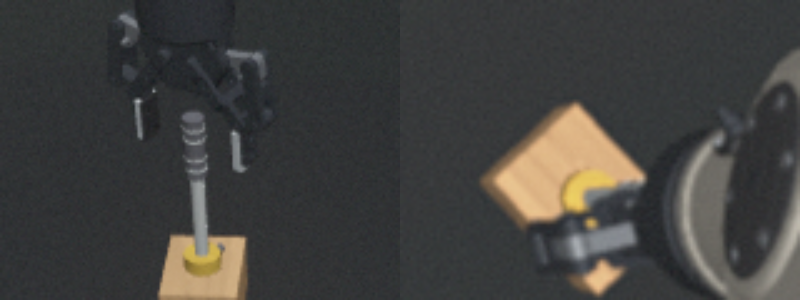

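The gripper straddles the grip in the scene view, but it drifted about 8 mm sideways on the way down. I'll correct that first.

Emit:
{"api": "apply_moves", "payload": {"dp": [[-0.057,-0.07,-0.05],[0,0,0],[0,0,0]], "twist": [[0.003,0,0],[0,0,0],[0,0,0]], "jaw": [0,0,0]}}

```text
clock: 2.9
tcp_pos: [0.4857, -0.2347, 0.3253]
orientation: [-2.456, 1.958, -0.01]
contact_force: [0.4, 0.3, 0.4]
grip_width: 0.085
```

```bash
python3 - <<'E'
from h import *
go([.4835,-.2355,.3225])
E
```

```text
clock 2.9 tcp [ 0.4857 -0.2347  0.3253] F [0.43 0.26 0.4 ] w 0.085 j7 [ 0.51  0.36 -0.21  1.95  0.1   0.84 -1.1 ]
tool x,y,z axes [[0.2229, -0.9748, 0.0045], [-0.9748, -0.2229, -0.0048], [0.0057, -0.0033, -1.0]]
shift units [0.003 0.02  0.023] mm [0.3 2.3 2.8]
upright twist units [-0.0023 -0.0021  0.    ]
```

Emit:
{"api": "apply_moves", "payload": {"dp": [[0.002,0.015,0.015],[0,0,0],[0,0,0]], "twist": [[-0.002,-0.002,0],[0,0,0],[0,0,0]], "jaw": [0,0,0]}}

```text
clock: 3.2
tcp_pos: [0.4842, -0.2351, 0.3242]
orientation: [-2.457, 1.957, -0.003]
contact_force: [-0.2, 0.4, 0.1]
grip_width: 0.085
```

```bash
python3 - <<'E'
from h import *
go([.4835,-.2355,.3225])
E
```

```text
clock 3.2 tcp [ 0.4842 -0.2351  0.3242] F [-0.17  0.39  0.13] w 0.085 j7 [ 0.51  0.36 -0.21  1.95  0.1   0.84 -1.1 ]
tool x,y,z axes [[0.2238, -0.9746, 0.0009], [-0.9746, -0.2238, -0.0017], [0.0018, -0.0005, -1.0]]
shift units [0.002 0.007 0.014] mm [0.3 0.8 1.7]
upright twist units [-0.0008 -0.0005 -0.    ]
```

Emit:
{"api": "apply_moves", "payload": {"dp": [[0,0.005,0],[0,0,0],[0,0,0],[0,0,0],[0,0,0],[0,0,0],[0,0,0],[0,0,0],[0,0,0],[0,0,0],[0,0,0],[0,0,0]], "twist": [[0,0,0],[0,0,0],[0,0,0],[0,0,0],[0,0,0],[0,0,0],[0,0,0],[0,0,0],[0,0,0],[0,0,0],[0,0,0],[0,0,0]], "jaw": [255,255,255,255,255,255,255,255,255,255,255,255], "grip_force": 60}}

```text
clock: 4.4
tcp_pos: [0.4833, -0.2354, 0.3241]
orientation: [-2.456, 1.958, -0.002]
contact_force: [-0.3, 0.9, 0.9]
grip_width: 0.0166
```

```bash
python3 - <<'E'
from h import *
from bench import r
import cv2
go([.4835,-.2355,.3225])
S=r.grab_frame("scene");T=r.grab_frame("top")
c=lambda f,x,y,w,h: cv2.resize(f["color"][y:y+h,x:x+w,::-1],(400,300))
cv2.imwrite("pics/closed.png",np.hstack([c(S,206,85,160,120),c(T,400,270,120,90)]))
E
```

```text
clock 4.4 tcp [ 0.4833 -0.2354  0.3241] F [-0.26  0.92  0.88] w 0.0166 j7 [ 0.51  0.36 -0.21  1.95  0.1   0.84 -1.1 ]
tool x,y,z axes [[0.2231, -0.9748, 0.0006], [-0.9748, -0.2231, -0.0011], [0.0012, -0.0004, -1.0]]
shift units [ 0.001 -0.001  0.014] mm [ 0.1 -0.1  1.6]
upright twist units [-0.0005 -0.0003  0.    ]
```

View pics/closed.png

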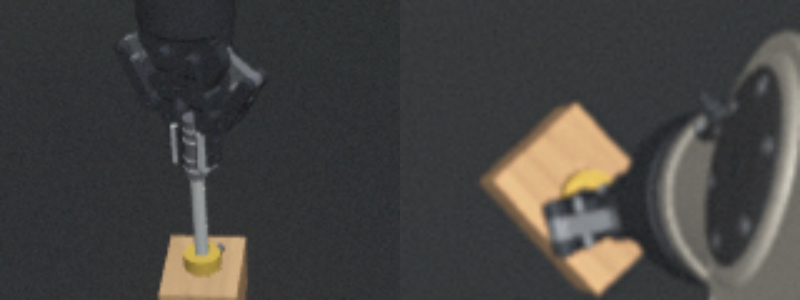

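The jaws closed on the grip at a width of 16.6 mm, and the gauge still stands upright. I'll lift it.

Emit:
{"api": "apply_moves", "payload": {"dp": [[0,0,-0.05],[0,0,-0.1],[0,0,-0.1],[0,0,-0.15],[0,0,-0.15],[0,0,-0.15],[0,0,-0.15],[0,0,-0.1],[0,0,-0.05],[0,0,0],[0,0,0]], "twist": [[0,0,0],[0,0,0],[0,0,0],[0,0,0],[0,0,0],[0,0,0],[0,0,0],[0,0,0],[0,0,0],[0,0,0],[0,0,0]], "jaw": [255,255,255,255,255,255,255,255,255,255,255]}}

```text
clock: 5.6
tcp_pos: [0.482, -0.2349, 0.4548]
orientation: [-2.457, 1.957, -0.003]
contact_force: [-0.9, 0.3, -2.6]
grip_width: 0.0163
```

```bash
python3 - <<'E'
from h import *
from bench import r
import cv2
go([.5174,.262,.44])
S=r.grab_frame("scene")
cv2.imwrite("pics/lift.png",S["color"][:,:,::-1])
E
```

```text
clock 5.6 tcp [ 0.482  -0.2349  0.4548] F [-0.94  0.27 -2.59] w 0.0163 j7 [ 0.53  0.21 -0.22  1.82  0.05  1.12 -1.06]
tool x,y,z axes [[0.2234, -0.9747, 0.0013], [-0.9747, -0.2234, -0.0018], [0.0021, -0.0009, -1.0]]
shift units [-3.97  -1.213  0.12 ] mm [-476.4 -145.5   14.4]
upright twist units [-0.0009 -0.0006  0.    ]
```

View pics/lift.png

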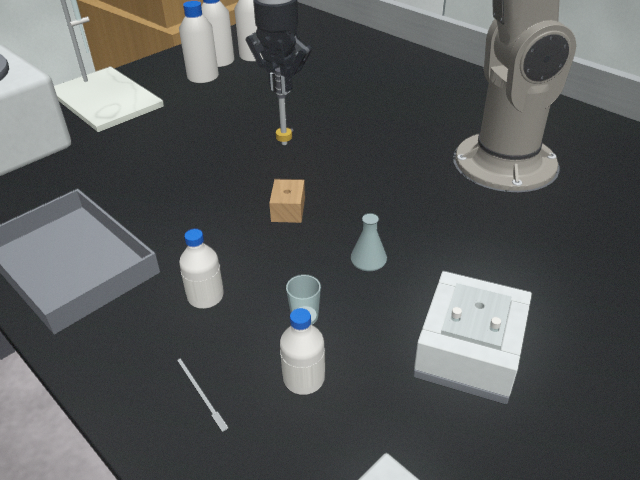

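The gauge hangs in the gripper with its collar at the bottom (285,133), and the wrist reads about 2.6 N of weight. I'll carry it to above the well.

Emit:
{"api": "apply_moves", "payload": {"dp": [[-0.1,-0.03,0],[-0.2,-0.06,0],[-0.25,-0.075,0],[-0.25,-0.075,0],[-0.25,-0.075,0],[-0.25,-0.075,0],[-0.25,-0.075,0],[-0.25,-0.075,0],[-0.25,-0.075,0],[-0.25,-0.075,0],[-0.25,-0.075,0],[-0.25,-0.075,0],[-0.25,-0.075,0],[-0.25,-0.075,0],[-0.2,-0.06,0],[-0.1,-0.03,0],[0,0,0],[0,0,0]], "twist": [[0,0,0],[0,0,0],[0,0,0],[0,0,0],[0,0,0],[0,0,0],[0,0,0],[0,0,0],[0,0,0],[0,0,0],[0,0,0],[0,0,0],[0,0,0],[0,0,0],[0,0,0],[0,0,0],[0,0,0],[0,0,0]], "jaw": [255,255,255,255,255,255,255,255,255,255,255,255,255,255,255,255,255,255]}}

```text
clock: 7.45
tcp_pos: [0.5025, 0.2453, 0.4418]
orientation: [2.455, -1.939, -0.031]
contact_force: [-0.4, -1.1, -2.4]
grip_width: 0.0164
```

```bash
python3 - <<'E'
from h import *
go([.5174,.262,.42])
E
```

```text
clock 7.45 tcp [0.5025 0.2453 0.4418] F [-0.45 -1.07 -2.39] w 0.0164 j7 [-0.13  0.3  -0.53  1.76  0.15  1.14 -2.04]
tool x,y,z axes [[0.2313, -0.9728, -0.0072], [-0.9726, -0.2315, 0.0224], [-0.0235, 0.0018, -0.9997]]
shift units [-0.105 -0.157  0.179] mm [-12.7 -18.9  21.4]
upright twist units [0.0107 0.0034 0.    ]
```

Emit:
{"api": "apply_moves", "payload": {"dp": [[-0.105,-0.157,0.05],[0,0,0.05],[0,0,0],[0,0,0]], "twist": [[0.01,0.003,0],[0,0,0],[0,0,0],[0,0,0]], "jaw": [255,255,255,255]}}

```text
clock: 7.85
tcp_pos: [0.5188, 0.2562, 0.4284]
orientation: [2.454, -1.954, 0.002]
contact_force: [-0.6, -0.5, -1.3]
grip_width: 0.0163
```

```bash
python3 - <<'E'
from h import *
go([.5174,.262,.41])
E
```

```text
clock 7.85 tcp [0.5188 0.2562 0.4284] F [-0.64 -0.54 -1.35] w 0.0163 j7 [-0.16  0.34 -0.52  1.74  0.19  1.12 -2.08]
tool x,y,z axes [[0.224, -0.9746, 0.0037], [-0.9746, -0.224, 0.003], [-0.0021, -0.0043, -1.0]]
shift units [-0.051  0.     0.153] mm [-6.1  0.  18.4]
upright twist units [ 0.0015 -0.0018 -0.    ]
```

Emit:
{"api": "apply_moves", "payload": {"dp": [[-0.045,0,0.05],[0,0,0.05],[0,0,0.05],[0,0,0.05],[0,0,0],[0,0,0],[0,0,0]], "twist": [[0.001,-0.002,0],[0,0,0],[0,0,0],[0,0,0],[0,0,0],[0,0,0],[0,0,0]], "jaw": [255,255,255,255,255,255,255]}}

```text
clock: 8.55
tcp_pos: [0.5173, 0.2596, 0.4024]
orientation: [2.454, -1.959, -0.001]
contact_force: [-0.8, -0.8, -2.4]
grip_width: 0.0163
```

```bash
python3 - <<'E'
from h import *
from bench import r
import cv2,pickle
go([.5174,.262,.394])
S=r.grab_frame("scene");T=r.grab_frame("top")
pickle.dump(S,open("S2.pkl","wb"));pickle.dump(T,open("T2.pkl","wb"))
c=lambda f,x,y,w,h: cv2.resize(f["color"][y:y+h,x:x+w,::-1],(w*5,h*5))
cv2.imwrite("pics/above.png",np.hstack([c(S,440,215,80,110),c(T,150,260,80,110)]))
E
```

```text
clock 8.55 tcp [0.5173 0.2596 0.4024] F [-0.8  -0.84 -2.43] w 0.0163 j7 [-0.17  0.37 -0.51  1.77  0.2   1.06 -2.1 ]
tool x,y,z axes [[0.2214, -0.9752, 0.0005], [-0.9752, -0.2214, 0.0016], [-0.0015, -0.0008, -1.0]]
shift units [-0.019 -0.006  0.07 ] mm [-2.3 -0.7  8.4]
upright twist units [ 0.0008 -0.0002  0.    ]
```

View pics/above.png

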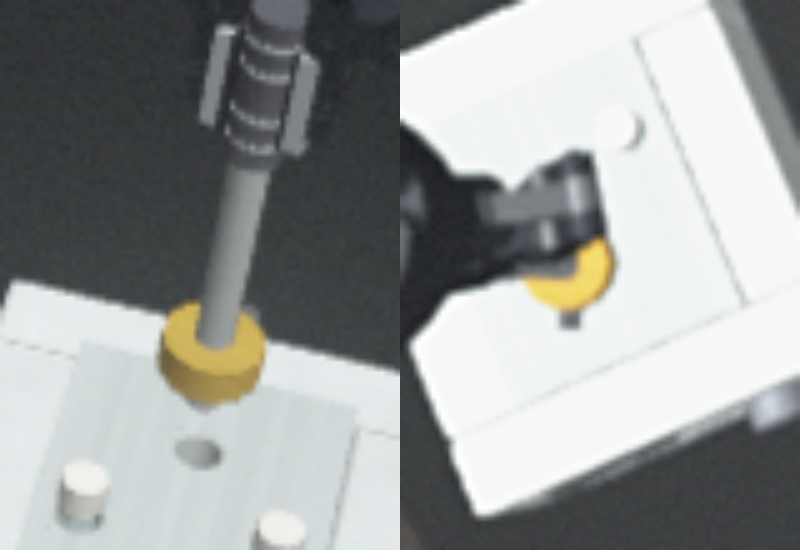

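The scene view shows the tip just above and slightly right of the well, with the tip near (481,296) and the well at (480,306). I'll measure the rod's axis against the well in both views.

```bash
cat > m.py <<'E'
from h import *
import cv2,pickle
def meas(S,T,tcp,wS,wT,zoff=.289,rows=(252,281)):
    zt=tcp[2]-zoff
    # scene rod: grey strip between grip and collar, per-row edges by gradient
    g=cv2.GaussianBlur(cv2.cvtColor(S["color"],cv2.COLOR_RGB2GRAY),(3,3),0).astype(float)
    C=[]
    for v in range(*rows):
        z=(tcp[2]-.25)
        row=g[v]; # predicted centre from tcp
        best=None
        # predicted pixel of axis at this row
        zz=np.linspace(zt+.03,zt+.1,200);pp=np.array([proj(S,[tcp[0],tcp[1],q]) for q in zz]);u0=np.interp(v,pp[::-1,1],pp[::-1,0])
        d=np.diff(row);lo=int(u0)-9;hi=int(u0)+9
        seg=d[lo:hi]; sl=np.argmax(seg); sr=np.argmin(seg)
        def sub(s,k):
            if 0<k<len(s)-1:
                a,b,c=s[k-1],s[k],s[k+1]; return k+(a-c)/(2*(a-2*b+c)+1e-9)
            return k
        C.append((v,lo+.5+sub(seg,sl),lo+.5+sub(-seg,sr),u0))
    return np.array(C),zt
E
python3 - <<'E'
from m import *
S=pickle.load(open("S2.pkl","rb"));T=pickle.load(open("T2.pkl","rb"))
for f in(S,T):print("cam",-f["R"].T@f["t"])
tcp=np.array([.5173,.2596,.4024])
C,zt=meas(S,T,tcp,None,None); print(C[::4].round(2))
for n,f in(("S",S),("T",T)):
    c=f["color"].astype(int);m=((c[...,0]-c[...,2]>70)&(c[...,1]-c[...,2]>45))
    b=(slice(260,310),slice(465,500)) if n=="S" else (slice(300,330),slice(165,285))
    mm=np.zeros_like(m);mm[b]=m[b]
    k,l,s,ce=cv2.connectedComponentsWithStats(mm.astype(np.uint8));i=1+np.argmax(s[1:,4]);print(n,s[i],ce[i])
    for z in(zt+.015,zt+.029):
        a=np.linspace(0,6.283,60);P=np.array([proj(f,[tcp[0]+.016*np.cos(t),tcp[1]+.016*np.sin(t),z]) for t in a]);print(" predicted circle at tcp",z.round(3),P.min(0).round(1),P.max(0).round(1))
    print(" axis proj tip,collar", proj(f,[tcp[0],tcp[1],zt]).round(2),proj(f,[tcp[0],tcp[1],zt+.029]).round(2),"well@.095 tcp",proj(f,[tcp[0],tcp[1],.095]).round(2))
E
```

```text
cam [1.17197725 0.58040503 0.82563537]
cam [ 0.48686169 -0.00765095  1.05244719]
[[252.   484.86 492.74 488.64]
 [256.   484.2  491.92 487.8 ]
 [260.   483.4  491.12 486.96]
 [264.   482.8  490.36 486.12]
 [268.   481.83 489.51 485.28]
 [272.   481.   488.5  484.44]
 [276.   475.4  479.35 483.6 ]
 [280.   481.63 478.56 482.76]]
S [473 276  20  19 227] [482.74449339 285.73568282]
 predicted circle at tcp 0.128 [470.4 282.2] [491.2 296.7]
 predicted circle at tcp 0.142 [471.6 275.9] [492.7 290.4]
 axis proj tip,collar [479.39 296.08] [482.13 283.01] well@.095 tcp [477.7  304.12]
T [175 308  18  14 122] [185.04098361 315.53278689]
 predicted circle at tcp 0.128 [174.6 303. ] [192.6 321.2]
 predicted circle at tcp 0.142 [172.2 302.6] [190.5 321.1]
 axis proj tip,collar [186.03 312.35] [181.33 311.85] well@.095 tcp [188.86 312.64]
```

Emit:
{"api": "apply_moves", "payload": {"dp": [[-0.019,-0.009,0.02],[0,0,0.03],[0,0,0.03],[0,0,0.02],[0,0,0],[0,0,0],[0,0,0]], "twist": [[0,0,0],[0,0,0],[0,0,0],[0,0,0],[0,0,0],[0,0,0],[0,0,0]], "jaw": [255,255,255,255,255,255,255]}}

```text
clock: 9.35
tcp_pos: [0.518, 0.2625, 0.3898]
orientation: [2.455, -1.96, -0.0]
contact_force: [0.5, 0.5, -1.5]
grip_width: 0.0168
```

```bash
python3 - <<'E'
from h import *
from bench import r
import cv2,pickle
go([.5174,.262,.386])
S=r.grab_frame("scene");T=r.grab_frame("top")
pickle.dump(S,open("S3.pkl","wb"));pickle.dump(T,open("T3.pkl","wb"))
c=lambda f,x,y,w,h,k: cv2.resize(f["color"][y:y+h,x:x+w,::-1],(w*k,h*k),interpolation=cv2.INTER_CUBIC)
cv2.imwrite("pics/above2.png",np.hstack([c(S,460,270,40,50,10),c(T,165,285,40,50,10)]))
E
```

```text
clock 9.35 tcp [0.518  0.2625 0.3898] F [ 0.45  0.52 -1.52] w 0.0168 j7 [-0.18  0.38 -0.51  1.77  0.21  1.04 -2.11]
tool x,y,z axes [[0.2215, -0.9752, 0.0002], [-0.9752, -0.2215, 0.0008], [-0.0007, -0.0004, -1.0]]
shift units [0.003 0.006 0.031] mm [0.3 0.7 3.8]
upright twist units [ 0.0004 -0.0001 -0.    ]
```

View pics/above2.png

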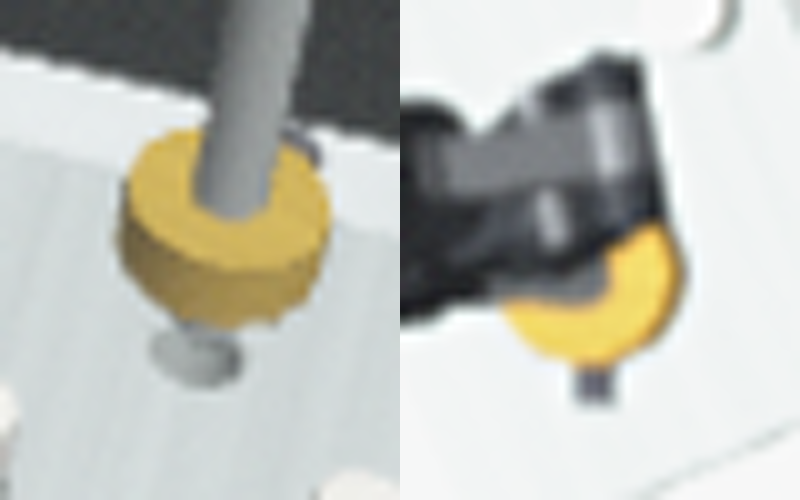

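```bash
python3 - <<'E'
from m import *
S=pickle.load(open("S3.pkl","rb"));T=pickle.load(open("T3.pkl","rb"))
tcp=np.array([.518,.2625,.3898])
C,zt=meas(S,T,tcp,None,None,rows=(262,286))
m=(C[:,2]-C[:,1]>6)&(C[:,2]-C[:,1]<9.5);C=C[m];off=(C[:,1]+C[:,2])/2-C[:,3]
print(off.round(2),off.mean())
ws=np.array([479.553,305.319]);wt=np.array([188.024,312.585])
# current well mask in scene
c=S["color"].astype(int);m=np.zeros((480,640),np.uint8);m[302:312,472:488]=(c.max(-1)<190)[302:312,472:488];ys,xs=np.nonzero(m);print("well now S cols",xs.min(),xs.max(),"rows",ys.min(),ys.max(),xs.mean(),ys.mean())
for n,f,w in(("S",S,ws),("T",T,wt)):
    c=f["color"].astype(int);mk=((c[...,0]-c[...,2]>60)&(c[...,1]-c[...,2]>40))
    b=(slice(275,312),slice(465,500)) if n=="S" else (slice(300,330),slice(165,200))
    mm=np.zeros_like(mk);mm[b]=mk[b];k,l,s,ce=cv2.connectedComponentsWithStats(mm.astype(np.uint8));i=1+np.argmax(s[1:,4])
    x,y,w_,h_,_=s[i];print(n,"gold edges u",x-.5,x+w_-.5,"v",y-.5,y+h_-.5)
    a=np.linspace(0,6.283,90);P=np.array([proj(f,[tcp[0]+.016*np.cos(t),tcp[1]+.016*np.sin(t),z]) for t in a for z in(zt+.015,zt+.029)]);print("  pred",P.min(0).round(1),P.max(0).round(1))
    X=plane(f,*w,.095);print("  well-minus-tcp mm",((X-tcp)*1e3).round(1)[:2])
    J=np.array([proj(f,tcp*[1,1,0]+[.001,0,.1])-proj(f,tcp*[1,1,0]+[0,0,.1]),proj(f,tcp*[1,1,0]+[0,.001,.1])-proj(f,tcp*[1,1,0]+[0,0,.1]),proj(f,tcp*[1,1,0]+[0,0,.101])-proj(f,tcp*[1,1,0]+[0,0,.1])]);print("  px per mm x,y,z",J.round(3).tolist())
E
```

```text
[0.29 0.23 0.15 0.29 0.46 0.43 0.34 0.14 0.33 0.41 0.61 0.25 0.3  0.49
 0.43 0.31 0.48] 0.3492697402312769
well now S cols 475 487 rows 302 308 479.98275862068965 304.7068965517241
S gold edges u 472.5 492.5 v 282.5 302.5
  pred [470.6 282.7] [492.7 303.6]
  well-minus-tcp mm [-0.5  0.7]
  px per mm x,y,z [[-0.36, 0.327], [0.53, 0.319], [0.092, -0.435]]
T gold edges u 174.5 192.5 v 306.5 321.5
  pred [172.8 302.6] [192.9 320.9]
  well-minus-tcp mm [-0.6 -1.4]
  px per mm x,y,z [[0.016, -0.552], [-0.545, 0.006], [-0.154, -0.016]]
```

Emit:
{"api": "apply_moves", "payload": {"dp": [[0.006,-0.004,0.005],[0,0,0.01],[0,0,0.01],[0,0,0.01],[0,0,0.01],[0,0,0.01]], "twist": [[0,0,0],[0,0,0],[0,0,0],[0,0,0],[0,0,0],[0,0,0]], "jaw": [255,255,255,255,255,255]}}

```text
clock: 10.05
tcp_pos: [0.5188, 0.2618, 0.3831]
orientation: [-2.455, 1.96, -0.0]
contact_force: [0.4, -0.3, -1.6]
grip_width: 0.0169
```

```bash
python3 - <<'E'
from h import *
go([.5186,.2619,.386])
E
```

```text
clock 10.05 tcp [0.5188 0.2618 0.3831] F [ 0.36 -0.26 -1.59] w 0.0169 j7 [-0.18  0.39 -0.51  1.78  0.22  1.02 -2.11]
tool x,y,z axes [[0.2212, -0.9752, -0.0], [-0.9752, -0.2212, -0.0002], [0.0002, 0.0001, -1.0]]
shift units [-0.001  0.001 -0.024] mm [-0.1  0.2 -2.9]
upright twist units [-0.0001  0.     -0.    ]
```

Emit:
{"api": "apply_moves", "payload": {"dp": [[0,0,0.01],[0,0,0.01],[0,0,0.01],[0,0,0.01]], "twist": [[0,0,0],[0,0,0],[0,0,0],[0,0,0]], "jaw": [255,255,255,255]}}

```text
clock: 10.45
tcp_pos: [0.5188, 0.2619, 0.3778]
orientation: [-2.455, 1.96, -0.0]
contact_force: [-0.2, -0.3, -2.7]
grip_width: 0.0166
```

```bash
python3 - <<'E'
from h import *
from bench import r
import cv2,pickle
go([.5186,.2619,.38])
S=r.grab_frame("scene");T=r.grab_frame("top")
c=lambda f,x,y,w,h,k: cv2.resize(f["color"][y:y+h,x:x+w,::-1],(w*k,h*k),interpolation=cv2.INTER_CUBIC)
cv2.imwrite("pics/in1.png",np.hstack([c(S,460,270,40,50,10),c(T,165,285,40,50,10)]))
E
```

```text
clock 10.45 tcp [0.5188 0.2619 0.3778] F [-0.22 -0.32 -2.66] w 0.0166 j7 [-0.18  0.4  -0.51  1.79  0.22  1.01 -2.12]
tool x,y,z axes [[0.2213, -0.9752, -0.0], [-0.9752, -0.2213, -0.0001], [0.0001, 0.0, -1.0]]
shift units [-0.001  0.001 -0.018] mm [-0.1  0.2 -2.2]
upright twist units [-0.  0. -0.]
```

View pics/in1.png

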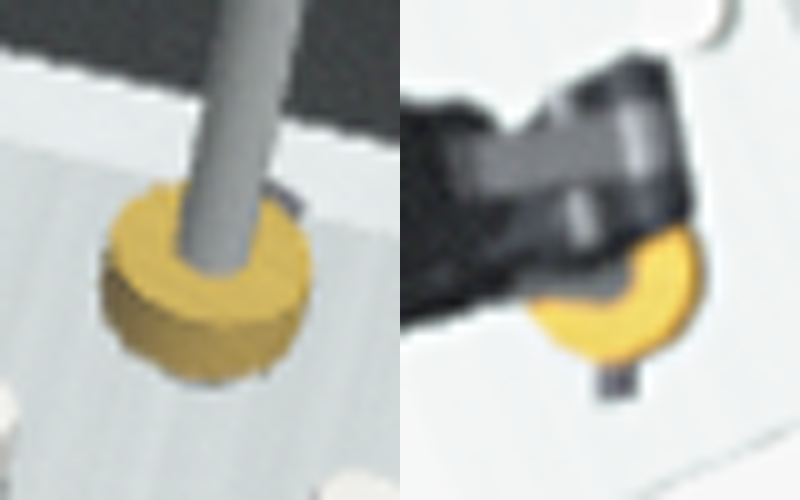

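The tip seems to be in the well: it is about 6 mm below the mouth and the force is unchanged. I'll keep going down.

Emit:
{"api": "apply_moves", "payload": {"dp": [[0,0,0.01],[0,0,0.01],[0,0,0.01],[0,0,0.01],[0,0,0.01],[0,0,0.01],[0,0,0.01],[0,0,0.01],[0,0,0.01],[0,0,0.01]], "twist": [[0,0,0],[0,0,0],[0,0,0],[0,0,0],[0,0,0],[0,0,0],[0,0,0],[0,0,0],[0,0,0],[0,0,0]], "jaw": [255,255,255,255,255,255,255,255,255,255]}}

```text
clock: 11.55
tcp_pos: [0.5189, 0.262, 0.366]
orientation: [-2.454, 1.96, -0.001]
contact_force: [-1.1, -0.6, 1.7]
grip_width: 0.0165
```

```bash
python3 - <<'E'
from h import *
go([.5186,.2619,.344])
E
```

```text
clock 11.55 tcp [0.5189 0.262  0.366 ] F [-1.14 -0.56  1.67] w 0.0165 j7 [-0.18  0.41 -0.5   1.8   0.23  0.99 -2.13]
tool x,y,z axes [[0.2212, -0.9752, 0.0002], [-0.9752, -0.2212, -0.001], [0.001, 0.0001, -1.0]]
shift units [-0.     0.003  0.184] mm [-0.   0.3 22. ]
upright twist units [-0.0005 -0.0001  0.    ]
```

The wrist force rose by about 4 N at the expected collar height, so the collar is on the block and sliding. I'll go on towards 35 mm depth.

Emit:
{"api": "apply_moves", "payload": {"dp": [[0,0,0.01],[0,0,0.01],[0,0,0.01],[0,0,0.01],[0,0,0.01],[0,0,0.01],[0,0,0.01],[0,0,0.01],[0,0,0.01],[0,0,0.01],[0,0,0.01],[0,0,0.01]], "twist": [[0,0,0],[0,0,0],[0,0,0],[0,0,0],[0,0,0],[0,0,0],[0,0,0],[0,0,0],[0,0,0],[0,0,0],[0,0,0],[0,0,0]], "jaw": [255,255,255,255,255,255,255,255,255,255,255,255]}}

```text
clock: 12.75
tcp_pos: [0.5188, 0.262, 0.3506]
orientation: [-2.454, 1.96, -0.001]
contact_force: [-0.8, -0.2, 2.4]
grip_width: 0.0165
```

```bash
python3 - <<'E'
from h import *
go([.5186,.2619,.344])
E
```

```text
clock 12.75 tcp [0.5188 0.262  0.3506] F [-0.77 -0.18  2.37] w 0.0165 j7 [-0.19  0.43 -0.5   1.81  0.24  0.96 -2.14]
tool x,y,z axes [[0.2212, -0.9752, 0.0003], [-0.9752, -0.2212, -0.0009], [0.001, -0.0001, -1.0]]
shift units [0.    0.002 0.055] mm [0.1 0.2 6.6]
upright twist units [-0.0005 -0.0001  0.    ]
```

Emit:
{"api": "apply_moves", "payload": {"dp": [[0,0,0.008],[0,0,0.008],[0,0,0.008],[0,0,0.005],[0,0,0.005],[0,0,0.005]], "twist": [[0,0,0],[0,0,0],[0,0,0],[0,0,0],[0,0,0],[0,0,0]], "jaw": [255,255,255,255,255,255]}}

```text
clock: 13.35
tcp_pos: [0.5188, 0.262, 0.3454]
orientation: [-2.454, 1.96, -0.001]
contact_force: [-0.6, -0.4, 1.6]
grip_width: 0.0166
```

Emit:
{"api": "apply_moves", "payload": {"dp": [[0,0,0.004],[0,0,0.004],[0,0,0.004],[0,0,0.004],[0,0,0.004]], "twist": [[0,0,0],[0,0,0],[0,0,0],[0,0,0],[0,0,0]], "jaw": [255,255,255,255,255]}}

```text
clock: 13.85
tcp_pos: [0.5188, 0.262, 0.3428]
orientation: [-2.455, 1.96, -0.001]
contact_force: [-1.5, -0.8, 1.2]
grip_width: 0.0163
```

Emit:
{"api": "apply_moves", "payload": {"dp": [[0,0,0.004],[0,0,0.004],[0,0,0.004],[0,0,0.004],[0,0,0.004],[0,0,0.004]], "twist": [[0,0,0],[0,0,0],[0,0,0],[0,0,0],[0,0,0],[0,0,0]], "jaw": [255,255,255,255,255,255]}}

```text
clock: 14.45
tcp_pos: [0.5188, 0.262, 0.3397]
orientation: [-2.455, 1.96, -0.001]
contact_force: [-1.7, -1.3, 1.6]
grip_width: 0.0166
```

Emit:
{"api": "apply_moves", "payload": {"dp": [[0,0,0.004],[0,0,0.004],[0,0,0.004],[0,0,0.004],[0,0,0.004],[0,0,0.004]], "twist": [[0,0,0],[0,0,0],[0,0,0],[0,0,0],[0,0,0],[0,0,0]], "jaw": [255,255,255,255,255,255]}}

```text
clock: 15.05
tcp_pos: [0.5188, 0.262, 0.3365]
orientation: [-2.454, 1.96, -0.001]
contact_force: [-0.8, -0.8, 1.4]
grip_width: 0.0167
```

Emit:
{"api": "apply_moves", "payload": {"dp": [[0,0,0.004],[0,0,0.004],[0,0,0.004],[0,0,0.004],[0,0,0.004],[0,0,0.004]], "twist": [[0,0,0],[0,0,0],[0,0,0],[0,0,0],[0,0,0],[0,0,0]], "jaw": [255,255,255,255,255,255]}}

```text
clock: 15.65
tcp_pos: [0.519, 0.2622, 0.3342]
orientation: [-2.454, 1.96, -0.002]
contact_force: [-2.8, -1.0, 6.5]
grip_width: 0.0168
```

The force rose from about 1.5 to 6.5 N and the motion slowed at roughly 50 mm depth, so the rod has reached the bottom. I'll press in single small rows.

Emit:
{"api": "apply_moves", "payload": {"dp": [[0,0,0.004]], "twist": [[0,0,0]], "jaw": [255]}}

```text
clock: 15.75
tcp_pos: [0.519, 0.2622, 0.3342]
orientation: [-2.454, 1.96, -0.002]
contact_force: [-3.1, -1.0, 6.5]
grip_width: 0.0164
```

Emit:
{"api": "apply_moves", "payload": {"dp": [[0,0,0.006],[0,0,0.007]], "twist": [[0,0,0],[0,0,0]], "jaw": [255,255]}}

```text
clock: 15.95
tcp_pos: [0.5191, 0.2624, 0.3342]
orientation: [-2.453, 1.96, -0.004]
contact_force: [-2.6, -2.0, 9.3]
grip_width: 0.0167
```

Emit:
{"api": "apply_moves", "payload": {"dp": [[0,0,0.007],[0,0,0.007]], "twist": [[0,0,0],[0,0,0]], "jaw": [255,255]}}

```text
clock: 16.15
tcp_pos: [0.5191, 0.2626, 0.3342]
orientation: [-2.453, 1.96, -0.005]
contact_force: [-3.3, -3.2, 8.5]
grip_width: 0.0167
```

```bash
python3 - <<'E'
from h import *
go([.5188,.262,.334])
E
```

```text
clock 16.15 tcp [0.5191 0.2626 0.3342] F [-3.29 -3.17  8.51] w 0.0167 j7 [-0.2   0.45 -0.49  1.83  0.26  0.93 -2.15]
tool x,y,z axes [[0.2206, -0.9754, 0.0015], [-0.9754, -0.2206, -0.0031], [0.0034, -0.0008, -1.0]]
shift units [0.004 0.003 0.002] mm [0.5 0.4 0.2]
upright twist units [-0.0015 -0.0007  0.    ]
```

Emit:
{"api": "apply_moves", "payload": {"dp": [[0.002,0.002,0.007],[0.001,0.001,0.008],[0.001,0.001,0.008],[0.001,0.001,0.008]], "twist": [[-0.001,-0.0005,0],[-0.0005,-0.0002,0],[-0.0004,-0.0002,0],[-0.0004,-0.0002,0]], "jaw": [255,255,255,255]}}

```text
clock: 16.55
tcp_pos: [0.5193, 0.2623, 0.3342]
orientation: [-2.453, 1.961, -0.002]
contact_force: [-2.3, -2.1, 9.3]
grip_width: 0.0165
```

```bash
python3 - <<'E'
from h import *
go([.5188,.262,.334])
E
```

```text
clock 16.55 tcp [0.5193 0.2623 0.3342] F [-2.27 -2.1   9.26] w 0.0165 j7 [-0.19  0.45 -0.49  1.83  0.26  0.93 -2.15]
tool x,y,z axes [[0.2202, -0.9755, -0.0001], [-0.9755, -0.2202, -0.0019], [0.0018, 0.0006, -1.0]]
shift units [0.001 0.005 0.001] mm [0.2 0.6 0.2]
upright twist units [-0.0009  0.0001 -0.    ]
```

Steady: F is about 9.3 N, against about 1.5 N with the collar sliding alone, so roughly 8 N is on the bottom. I'll hold for longer.

Emit:
{"api": "apply_moves", "payload": {"dp": [[0.001,0.002,0.009],[0.001,0.002,0.009],[0.001,0.002,0.009],[0.001,0.002,0.009],[0.001,0.001,0.009],[0.001,0.001,0.009],[0.001,0.001,0.009],[0.001,0.001,0.009]], "twist": [[-0.0006,0,0],[-0.0006,0,0],[-0.0006,0,0],[-0.0005,0,0],[-0.0004,0,0],[-0.0004,0,0],[-0.0004,0,0],[-0.0004,0,0]], "jaw": [255,255,255,255,255,255,255,255]}}

```text
clock: 17.35
tcp_pos: [0.5194, 0.2625, 0.3342]
orientation: [-2.453, 1.962, -0.003]
contact_force: [-2.9, -2.0, 9.3]
grip_width: 0.0163
```

```bash
python3 - <<'E'
from h import *
go([.5188,.262,.334])
E
```

```text
clock 17.35 tcp [0.5194 0.2625 0.3342] F [-2.87 -2.04  9.31] w 0.0163 j7 [-0.19  0.45 -0.49  1.82  0.26  0.93 -2.15]
tool x,y,z axes [[0.2196, -0.9756, 0.0007], [-0.9756, -0.2196, -0.0017], [0.0019, -0.0003, -1.0]]
shift units [0.003 0.006 0.001] mm [0.3 0.7 0.2]
upright twist units [-0.0008 -0.0003  0.    ]
```

Emit:
{"api": "apply_moves", "payload": {"dp": [[0.002,0.003,0.01],[0.001,0.002,0.011],[0.001,0.002,0.011],[0.001,0.002,0.011],[0.001,0.002,0.011],[0.001,0.002,0.011],[0.001,0.002,0.011],[0.001,0.002,0.011],[0.001,0.002,0.011],[0.001,0.002,0.011],[0.001,0.002,0.011],[0.001,0.002,0.011]], "twist": [[-0.0008,-0.0002,0],[-0.0005,-0.0001,0],[-0.0005,-0.0001,0],[-0.0005,-0.0001,0],[-0.0005,-0.0001,0],[-0.0005,-0.0001,0],[-0.0005,-0.0001,0],[-0.0005,-0.0001,0],[-0.0005,-0.0001,0],[-0.0005,-0.0001,0],[-0.0005,-0.0001,0],[-0.0005,-0.0001,0]], "jaw": [255,255,255,255,255,255,255,255,255,255,255,255]}}

```text
clock: 18.55
tcp_pos: [0.5192, 0.2624, 0.3341]
orientation: [-2.45, 1.963, -0.003]
contact_force: [-2.6, -2.2, 10.7]
grip_width: 0.0165
```

```bash
python3 - <<'E'
from h import *
from bench import r
import cv2
go([.5188,.262,.334])
S=r.grab_frame("scene");T=r.grab_frame("top")
c=lambda f,x,y,w,h,k: cv2.resize(f["color"][y:y+h,x:x+w,::-1],(w*k,h*k),interpolation=cv2.INTER_CUBIC)
cv2.imwrite("pics/press.png",np.hstack([c(S,430,220,80,110,5),c(T,150,260,80,110,5)]))
go([.5188,.262,.334])
E
```

```text
clock 18.55 tcp [0.5192 0.2624 0.3341] F [-2.64 -2.23 10.67] w 0.0165 j7 [-0.19  0.45 -0.49  1.83  0.26  0.93 -2.15]
tool x,y,z axes [[0.2182, -0.9759, 0.0004], [-0.9759, -0.2182, -0.0029], [0.0029, 0.0002, -1.0]]
shift units [0.003 0.004 0.001] mm [0.3 0.5 0.1]
upright twist units [-0.0014 -0.0002 -0.    ]
clock 18.65 tcp [0.5192 0.2624 0.3341] F [-3.04 -3.   10.43] w 0.0164 j7 [-0.19  0.45 -0.49  1.83  0.26  0.93 -2.15]
tool x,y,z axes [[0.2183, -0.9759, 0.0004], [-0.9759, -0.2183, -0.0029], [0.0029, 0.0003, -1.0]]
shift units [0.003 0.004 0.001] mm [0.3 0.5 0.1]
upright twist units [-0.0014 -0.0002 -0.    ]
```

View pics/press.png

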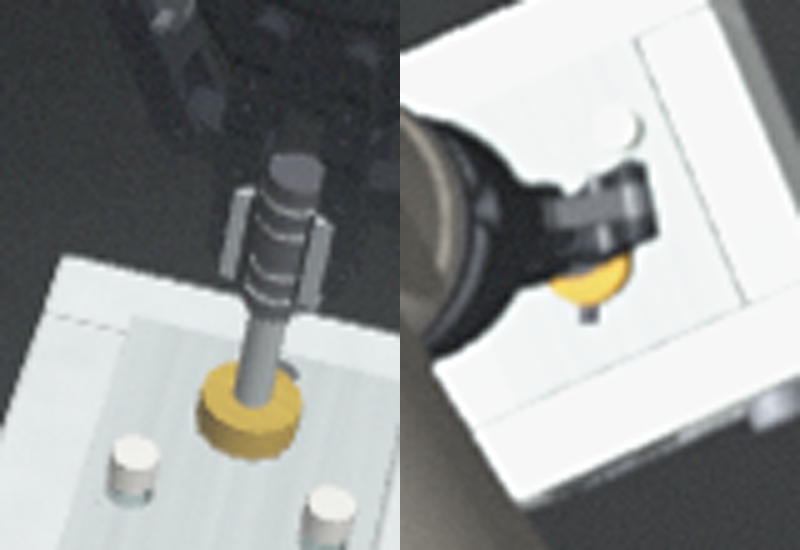

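The collar is down on the block near (480,303) and the rod is upright. The hold has been steady at about 8–9 N on the bottom for over 2 s. I'll let go while keeping a slight downward push.

Emit:
{"api": "apply_moves", "payload": {"dp": [[0.001,0.002,0.008],[0,0,0.005],[0,0,0.002],[0,0,0],[0,0,0],[0,0,0],[0,0,0],[0,0,0],[0,0,0],[0,0,0]], "twist": [[0,0,0],[0,0,0],[0,0,0],[0,0,0],[0,0,0],[0,0,0],[0,0,0],[0,0,0],[0,0,0],[0,0,0]], "jaw": [0,0,0,0,0,0,0,0,0,0]}}

```text
clock: 19.65
tcp_pos: [0.5195, 0.2626, 0.3317]
orientation: [-2.449, 1.961, -0.003]
contact_force: [0.1, -0.4, -0.4]
grip_width: 0.0851
```

```bash
python3 - <<'E'
from h import *
from bench import r
import cv2
go([.5188,.262,.44])
S=r.grab_frame("scene");T=r.grab_frame("top")
c=lambda f,x,y,w,h,k: cv2.resize(f["color"][y:y+h,x:x+w,::-1],(w*k,h*k),interpolation=cv2.INTER_CUBIC)
cv2.imwrite("pics/rel.png",np.hstack([c(S,430,220,80,110,5),c(T,150,260,80,110,5)]))
E
```

```text
clock 19.65 tcp [0.5195 0.2626 0.3317] F [ 0.1  -0.37 -0.42] w 0.0851 j7 [-0.2   0.45 -0.49  1.83  0.26  0.92 -2.15]
tool x,y,z axes [[0.2184, -0.9759, -0.0008], [-0.9758, -0.2184, -0.0045], [0.0042, 0.0018, -1.0]]
shift units [ 0.003  0.003 -0.903] mm [   0.3    0.3 -108.3]
upright twist units [-0.0021  0.0004 -0.    ]
```

View pics/rel.png

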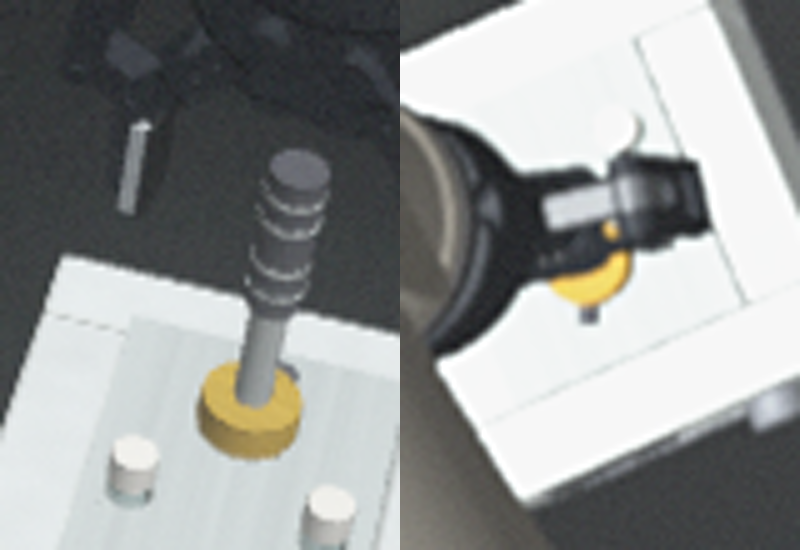

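The gauge is free and standing with its collar on the block. I'll raise the arm straight up, slowly.

Emit:
{"api": "apply_moves", "payload": {"dp": [[0,0,-0.04],[0,0,-0.06],[0,0,-0.06],[0,0,-0.08],[0,0,-0.1],[0,0,-0.1],[0,0,-0.15],[0,0,-0.15],[0,0,-0.1],[0,0,-0.05],[0,0,0],[0,0,0]], "twist": [[-0.001,0,0],[-0.001,0,0],[0,0,0],[0,0,0],[0,0,0],[0,0,0],[0,0,0],[0,0,0],[0,0,0],[0,0,0],[0,0,0],[0,0,0]], "jaw": [0,0,0,0,0,0,0,0,0,0,0,0]}}

```text
clock: 20.95
tcp_pos: [0.5192, 0.2627, 0.4498]
orientation: [-2.449, 1.961, -0.002]
contact_force: [0.1, 1.8, 0.2]
grip_width: 0.0855
```

```bash
python3 - <<'E'
from h import *
from bench import r
import cv2,pickle
go([.5188,.262,.44])
S=r.grab_frame("scene");T=r.grab_frame("top")
pickle.dump(S,open("S5.pkl","wb"));pickle.dump(T,open("T5.pkl","wb"))
c=lambda f,x,y,w,h,k: cv2.resize(f["color"][y:y+h,x:x+w,::-1],(w*k,h*k),interpolation=cv2.INTER_CUBIC)
cv2.imwrite("pics/end.png",np.hstack([c(S,430,220,80,110,5),c(T,150,260,80,110,5)]))
cv2.imwrite("pics/endfull.png",S["color"][:,:,::-1])
CS=cloud(S);p=CS[225:310,465:505].reshape(-1,3)
for a,b in((.1,.112),(.112,.145),(.152,.17),(.17,.19),(.19,.2)):
    q=p[(p[:,2]>a)&(p[:,2]<b)&(abs(p[:,0]-.518)<.02)&(abs(p[:,1]-.262)<.02)];print(a,len(q),q.mean(0).round(4),q.max(0).round(4))
E
```

```text
clock 20.95 tcp [0.5192 0.2627 0.4498] F [0.07 1.84 0.25] w 0.0855 j7 [-0.16  0.33 -0.52  1.7   0.18  1.15 -2.08]
tool x,y,z axes [[0.2186, -0.9758, -0.0018], [-0.9758, -0.2186, -0.0041], [0.0036, 0.0026, -1.0]]
shift units [0.005 0.005 0.082] mm [0.6 0.6 9.8]
upright twist units [-0.002   0.0009  0.    ]
0.1 235 [0.5237 0.2645 0.1084] [0.5361 0.2779 0.112 ]
0.112 136 [0.5226 0.2642 0.127 ] [0.5345 0.2765 0.145 ]
0.152 98 [0.5244 0.265  0.1609] [0.5298 0.2706 0.17  ]
0.17 128 [0.5243 0.2649 0.1795] [0.5298 0.2717 0.19  ]
0.19 62 [0.5244 0.2649 0.1949] [0.5286 0.2712 0.1998]
```

View pics/end.png

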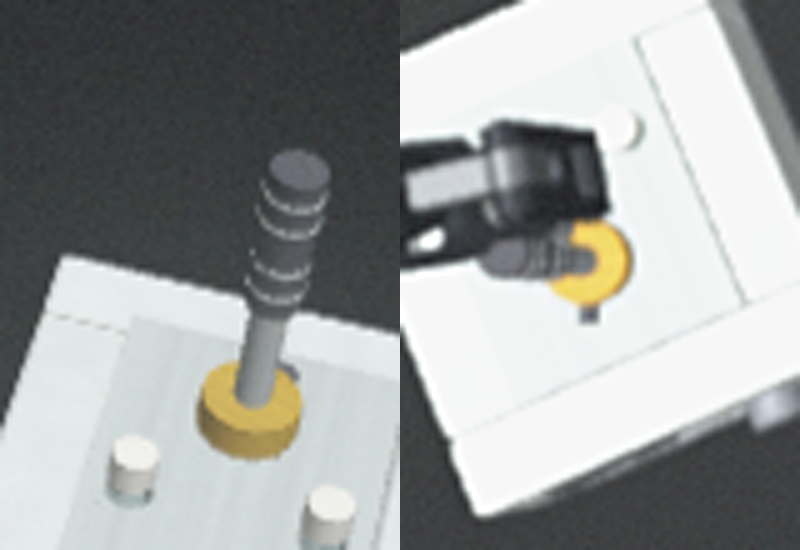

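View pics/endfull.png

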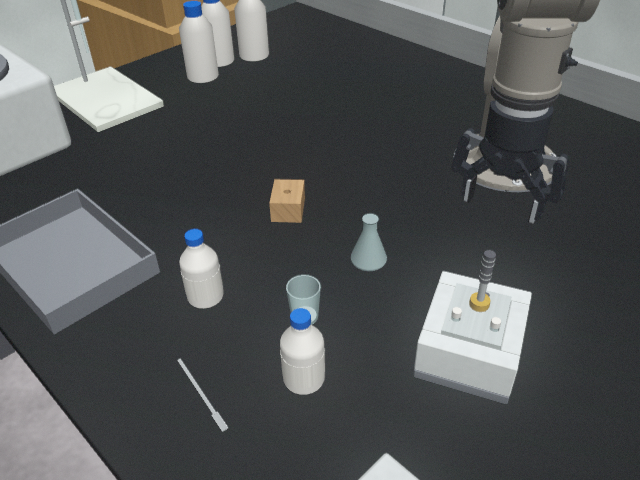

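The scene view shows the gauge standing upright, with the collar at about (480,302). The glassware and tubes are where they were. I'll check numerically that the gauge did not rise when I let go.

```bash
python3 - <<'E'
from h import *
import cv2,pickle
A=cv2.imread("pics/press.png");B=cv2.imread("pics/rel.png");D=cv2.imread("pics/end.png")
def gold(I):
    c=I[:,:400].astype(int);m=((c[...,2]-c[...,0]>60)&(c[...,1]-c[...,0]>40)).astype(np.uint8)
    k,l,s,ce=cv2.connectedComponentsWithStats(m);i=1+np.argmax(s[1:,4]);return s[i],ce[i].round(2)
for I in(A,B,D):print(gold(I))
g=[cv2.cvtColor(I,cv2.COLOR_BGR2GRAY).astype(np.float32) for I in(A,B,D)]
for n,(x0,x1,y0,y1) in dict(grip=(245,320,180,312),rod=(232,292,320,400)).items():
    t=g[0][y0:y1,x0:x1]
    for h in g[1:]:
        R=cv2.matchTemplate(h[y0-15:y1+15,x0-15:x1+15],t,cv2.TM_CCOEFF_NORMED);_,v,_,p=cv2.minMaxLoc(R);print(n,"shift in 1/5 px",p[0]-15,p[1]-15,round(v,3))
S=pickle.load(open("S5.pkl","rb"));T=pickle.load(open("T5.pkl","rb"))
CS=cloud(S);p=CS[247:262,480:500].reshape(-1,3);q=p[(p[:,2]>.195)&(p[:,2]<.22)];print("grip top z",np.percentile(q[:,2],[50,80,95]).round(4),len(q))
S0=pickle.load(open("scene.pkl","rb"));p=cloud(S0)[125:140,272:296].reshape(-1,3);q=p[(p[:,2]>.185)&(p[:,2]<.21)];print("start grip top (0.195)",np.percentile(q[:,2],[50,80,95]).round(4),len(q))
# axis in scene from rod+grip vs vertical prediction; predicted grip top/collar for axis at well
for z in(.095,.109,.15,.205):print(z,proj(S,[.5182,.262,z]).round(2))
hgr=g[2]/1; 
for v in (170,185,240,290,330,350,370): 
    row=cv2.GaussianBlur(g[2],(1,9),0)[v,215:345];m=np.nonzero(row<(120 if v<320 else 175))[0]+215;print("row",220+(v-2)/5,"cols",430+(m.min()-2)/5,430+(m.max()-2)/5)
E
```

```text
(array([ 202,  363,  100,   95, 5610], dtype=int32), array([252.09, 414.06]))
(array([ 202,  363,  100,   94, 5665], dtype=int32), array([252.13, 414.12]))
(array([ 202,  363,  100,   94, 5643], dtype=int32), array([252.03, 414.04]))
grip shift in 1/5 px -3 -5 0.516
grip shift in 1/5 px -3 -4 0.513
rod shift in 1/5 px 0 0 0.989
rod shift in 1/5 px 0 0 0.99
grip top z [0.2054 0.2067 0.2077] 135
start grip top (0.195) [0.1943 0.1966 0.1981] 75
0.095 [478.65 305.18]
0.109 [479.94 299.08]
0.15 [483.85 280.56]
0.205 [489.46 254.04]
row 253.6 cols 472.6 498.4
row 256.6 cols 472.6 498.4
row 267.6 cols 472.6 498.4
row 277.6 cols 473.4 498.4
row 285.6 cols 478.6 486.2
row 289.6 cols 477.6 485.4
row 293.6 cols 476.2 488.8
```

```bash
python3 - <<'E'
from bench import r
o=r.get_obs();print(o["clock"],o["contact_force"].round(2),abs(o["qvel"]).max().round(4))
print(r.hand_in())
E
```

```text
21.05 [0.37 0.84 0.08] 0.0042
the job is handed in; nothing more can be done
None
```

I moved the depth gauge from its rest into the empty well, pressed it on the bottom and let go. It is standing there with its collar down on the block. I handed the job in at 21.05 s of the 51 s allowed; no verdict was reported.

- **Finding the bottom:** the collar touched the block and began to slide at the expected height. The rod met a rigid stop at about 50 mm depth, where the wrist force rose from about 1.5 N to 6.5 N and the descent stopped.
- **Press:** I held about 7–9 N on the bottom for more than 2 s. This is inferred as the wrist reading of about 8.5–10.7 N minus the 1.5 N seen while the collar slid. It was not measured at the bottom itself, and it is slightly under the 10 N asked for.
- **After letting go:** collar and rod images matched those from the press, and the grip top measured about 0.2055 m, against 0.205 m expected. The gauge looks upright, the arm is clear with wrist force near zero, and the glassware, tubes and bottles look unmoved in the picture.

**Checks that disagreed or failed:**
- The two cameras put the well about 2 mm apart in y. I used a compromise, and the rod went in without catching.
- Matching the grip's image before and after letting go was unreliable (score about 0.5), because the fingers had been covering part of it.
- My edge check for tilt on the grip failed against the dark background, so "upright" rests on looking at the picture and on the predicted position of the grip top.

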